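# Draw the spatula from the utensil pot and poise it over the bowl

### The job

Get the silicone spatula ready to scrape down the ceramic bowl: draw it out of the tall utensil pot and turn it, blade downwards, to a slant about half-way between upright and level, with the flat of the blade (not its edge) facing down. Bring the end of the blade over the middle of the bowl, raised clear above the rim but less than 10 cm over it, and finish while still holding it there, steady and touching nothing else. Leave the pot, the bowl, the bottle and the measuring cup standing where they are.

Things in the scene. Friction and masses are not known exactly. Their poses are not given: they have to be found in the camera images.
- spatula_mid (a point): half-way point of the loose silicone spatula (235 mm long, 75 g), 117.5 mm from either end. Flat grey blade 46 wide, 7 thick, 81 long; straight beech handle 20 by 12 mm in section, from 95 to 235 mm from the blade's end. Axes: z along it, from blade's end to handle's end; y across the blade's width and the handle's 20 mm; x square to the flat, along the handle's 12 mm
- spatula_tip (a point): middle of the free end of the spatula's blade, on its long axis; same axes as spatula_mid. The spatula stands blade down in the utensil pot, leaning some 12 degrees, its flat side against the rim (in any direction); about 115 mm of handle stands out above the rim
- pot_rim (a point): centre of the mouth of the loose, heavy (0.9 kg) round stoneware utensil pot, off-white, 84 mm in outer diameter, 120 mm high, wall 6 mm, inner floor 7 mm above the counter; stands upright on the counter
- bowl_rim (a point): centre of the mouth of the loose ceramic bowl (0.55 kg), 170 mm in outer diameter at the rim, rim 68 mm above the counter, wall 5 mm; stands upright on the counter
- bottle_mid (a point): bystander: centre of the upright, capped, empty amber glass bottle, 66 mm in diameter, 190 mm high (on the other side, well off to the right at y below -0.38 m, stands the fixed juicer, 255 mm high)
- measuring_cup_mid (a point): bystander: centre of the upright clear plastic measuring cup, 92 mm across its rim, 95 mm high, with a side handle that stands out 79 mm from its axis
Mind the look-alikes: they are no part of the job. There is more than one size of the part that bears spatula_mid; the job needs the larger.

How it is judged:
By the outcome, as a careful person would: the job done as asked, in the order asked, and still so for the second after the job is handed in, while the arm keeps its last pose, push and grip.
It also fails if it takes over 38 s, if anything falls off the work surface, if the arm or the gripper's body presses on something with over 40 N, if the wrist force passes 120 N, or if a joint passes its speed limit or range.

### The arm

A 6-joint arm with a two-finger parallel gripper is mounted at the origin on the work surface. World frame = base frame: x ahead of the robot, y to its left, z up, the work surface at z = 0. Lengths are in m, angles in rad, forces in N, time in s.
With the tool pointing down it reaches from about 0.3 to 0.75 m from the base axis. Payload 8.5 kg.
Tool frame: the origin (TCP) lies between the finger pads; the fingertips stand tcp_to_tips ahead of it and the grasp point (between the pads) lies 11 mm behind it (tcp_to_tips is the distance from the TCP to the fingertips, in m); z points along the fingers, y is the line along which they close (so a half turn about z gives the same grasp; the last joint's range is limited). The gripper opens to 88 mm and grips with 3 to 60 N. Pads are 18 mm wide; open, the fingers measure 123 mm over their backs; the gripper's body (75 mm by 187 mm) begins 45 mm behind the grasp point.
Start: joints at [-1.539, 0.381, 1.297, -0, 1.464, -0.215], TCP at [0.134, -0.533, 0.247] pointing down, gripper open.
Joint ranges: [-3.11, 3.11], [-0.89, 2.33], [0.22, 2.48], [-1.42, 4.56], [0.17, 2.85], [-2.88, 2.88]. Speed limits (rad/s): [2.39, 2.39, 3.14, 3.14, 3.14, 3.14].

### API

Orientations are given as [roll, pitch, yaw] about the fixed x, y, z axes, in that order (R = Rz(yaw) Ry(pitch) Rx(roll)).
In Python, from cell import * gives the robot as it stands. The module is installed in compiled form; this text tells all that it offers.
- The arm moves only by the shell command python3 -m creep 'ROWS'. ROWS is JSON, a list of rows, each an object of numbers: "dx", "dy", "dz": the shift along the tool's x, y, z in mm; "wx", "wy", "wz": the turn, a rotation vector about the tool's x, y, z in rad; "gripper": the finger opening in mm, from 0 to 88.1. A call has exactly 8 rows; each row shifts and turns the commanded pose from where the row before left it, along the tool's axes as they then stand; what a row does not reach is not made up. A row lasts 1/10 s, in which the tool goes at most 50 mm and 8.59 degrees, less where a joint would pass 70% of its speed; a pose out of reach is approached as far as the arm can. A call with a gripper value outside its range is refused whole. The fingers move at their own pace and stop on an object; the grip force is fixed at half the most. Time passes only in rows, so rows that do not move let the fingers close, or fill a call up. It gives the time, the measured TCP pose, the force, the opening and the grip force at its end, in the units of the state.
- get_obs(): the state, without advancing time (a new reading comes with each control period).
- capture(name): name is "scene" or "top" or "wrist"; returns a dict with "img" (480x640x3 uint8, red, green, blue), "mtx" (3x3 intrinsics, pixels), "k1" (the pictures are not rectified: a ray, as slopes to the right and down, at radius r is drawn at 1 + k1 r^2 times it, then the intrinsics apply), "world_from_camera" (4x4, takes a point from camera to world coordinates); the wrist camera has in their place "hand_eye" (4x4, takes a point from camera to tool coordinates, whose origin is the TCP and whose axes are the flange's). Camera axes: x right, y up, looking along -z (the intrinsics and any distortion apply to the point x, -y, -z); pixel columns grow to the right and rows downward; lengths in m; the calibration is good to about 2 mm. A picture is of the moment at which its call begins: read the wrist's pose just before it. There is no depth.
- finish_job(): hands the job in; it is judged then, once.
The state is a dict: "time_s": time; "joints": joint angles; "dq": joint speeds; "joint_efforts": joint torques, N m; "eef_pos": TCP position; "orientation": TCP orientation; "wrist_force": force on the tool from outside, world axes, zero at the start; "moment": the same for the moment, N m; "grip_width": finger opening in m; "finger_force": force on a finger pad.
Only numpy, scipy, OpenCV 4.12 (cv2) and the standard library are available. Lean on these libraries where they do the work, as an engineer would, in place of code of your own. Each camera call takes 0.05 s, during which the arm holds its last target. There are 200 camera calls.

## Working session

There is one attempt and no reset: what is moved stays moved. The work goes in short steps, Python scripts to look and compute and a shell command to move; the robot and the scene stay as the last step left them, time stands still between calls to the robot, and variables do not carry over. Pictures are saved under pics/ and viewed, at most 10 in all, crops included, and the job is handed in when it is done.

```bash
mkdir -p pics
python3 - <<'E'
from cell import *
import cv2,numpy as np,pickle
o=get_obs();print({k:np.round(v,3) for k,v in o.items()})
d={}
for n in("scene","top"):
    c=capture(n);d[n]=c;cv2.imwrite(f"pics/{n}0.png",c["img"][...,::-1]);print(n,c["mtx"],c["k1"],np.round(c["world_from_camera"],3))
pickle.dump(d,open("d.pkl","wb"))
try: print(tcp_to_tips)
except Exception as e: print(e)
E
```

```text
{'time_s': np.float64(0.0), 'joints': array([-1.539,  0.381,  1.298, -0.   ,  1.464, -0.215]), 'dq': array([ 0.001, -0.001,  0.   , -0.001, -0.001, -0.001]), 'joint_efforts': array([-0.0000e+00, -4.3794e+01, -2.2456e+01,  7.1000e-02,  3.5000e-02,
       -0.0000e+00]), 'eef_pos': array([ 0.134, -0.533,  0.246]), 'orientation': array([-3.14 , -0.   ,  0.247]), 'wrist_force': array([-0.014, -0.593, -0.573]), 'moment': array([0.006, 0.018, 0.016]), 'finger_force': np.float64(0.0), 'grip_width': np.float64(0.088)}
scene [[467.09699585   0.         315.17765177]
 [  0.         467.09699585 238.89548473]
 [  0.           0.           1.        ]] -0.009301230507805729 [[-0.697 -0.553  0.456  0.957]
 [ 0.717 -0.545  0.434  0.487]
 [ 0.008  0.63   0.777  0.768]
 [ 0.     0.     0.     1.   ]]
top [[469.09135318   0.         313.87564464]
 [  0.         469.09135318 245.9524619 ]
 [  0.           0.           1.        ]] -0.0988315247090051 [[ 0.018  0.989 -0.147  0.432]
 [-0.999  0.023  0.031  0.122]
 [ 0.034  0.146  0.989  0.983]
 [ 0.     0.     0.     1.   ]]
0.008
```

View pics/scene0.png

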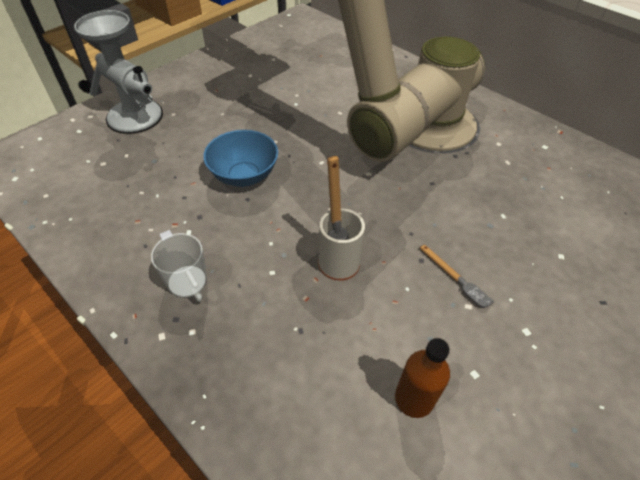

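View pics/top0.png

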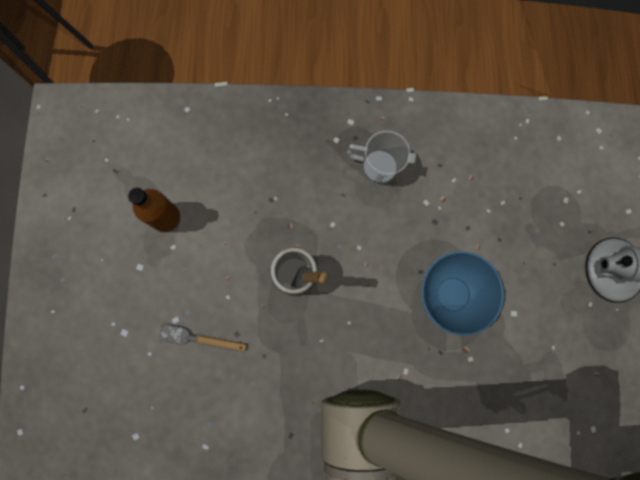

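The scene view shows the pot (rim ~342,225) with the spatula leaning out, handle end ~(334,159), and the bowl rim centre ~(241,157). In the top view the pot rim is ~(294,271), the handle end ~(322,277) and the bowl ~(463,292). The small spatula lying flat is the look-alike.

```bash
cat > h.py <<'E'
import numpy as np,cv2,pickle
from scipy.spatial.transform import Rotation as R
from scipy.optimize import least_squares
def proj(c,p,T=None):
    T=c["world_from_camera"] if T is None else T
    q=(np.atleast_2d(p)-T[:3,3])@T[:3,:3]
    s=np.c_[q[:,0],-q[:,1]]/-q[:,2:]
    s=s*(1+c["k1"]*(s**2).sum(1,keepdims=True))
    return s*c["mtx"][[0,1],[0,1]]+c["mtx"][:2,2]
def tri(views,uvs,x0=(.45,0,.1)):
    r=least_squares(lambda x:np.ravel([proj(c,x,T)[0]-u for (c,T),u in zip(views,uvs)]),x0)
    return r.x,np.abs(r.fun).max()
def circ(c,p,r,T=None):
    a=np.linspace(0,2*np.pi,60)
    return proj(c,np.array(p)+r*np.c_[np.cos(a),np.sin(a),0*a],T)
E
python3 - <<'E'
from h import *
d=pickle.load(open("d.pkl","rb"));s,t=d["scene"],d["top"];V=[(s,None),(t,None)]
for n,u in dict(pot=((342,225),(294,271)),hend=((334,160),(322,277)),bowl=((241,157),(463,292)),btop=((438,347),(139,197))).items():
    print(n,tri(V,u))
# crops
a=cv2.resize(s["img"][140:290,270:420],None,fx=3.9,fy=3.9,interpolation=2)
b=cv2.resize(t["img"][220:320,255:355],(585,585),interpolation=2)[:,:200*1]
b=cv2.resize(t["img"][235:310,265:335],(215*1,230),interpolation=2)
o=np.zeros((585,800,3),np.uint8);o[:,:585]=a;o[:230,585:]=b
cv2.imwrite("pics/crop1.png",o[...,::-1])
E
```

```text
pot (array([0.51293128, 0.13138458, 0.11048482]), np.float64(0.38845368821938564))
hend (array([0.49287589, 0.08528098, 0.22817919]), np.float64(0.8477952925492787))
bowl (array([ 0.48159897, -0.21028261,  0.04764359]), np.float64(1.3732769464334353))
btop (array([0.63043016, 0.40953453, 0.17800599]), np.float64(1.2003734013669884))
```

View pics/crop1.png

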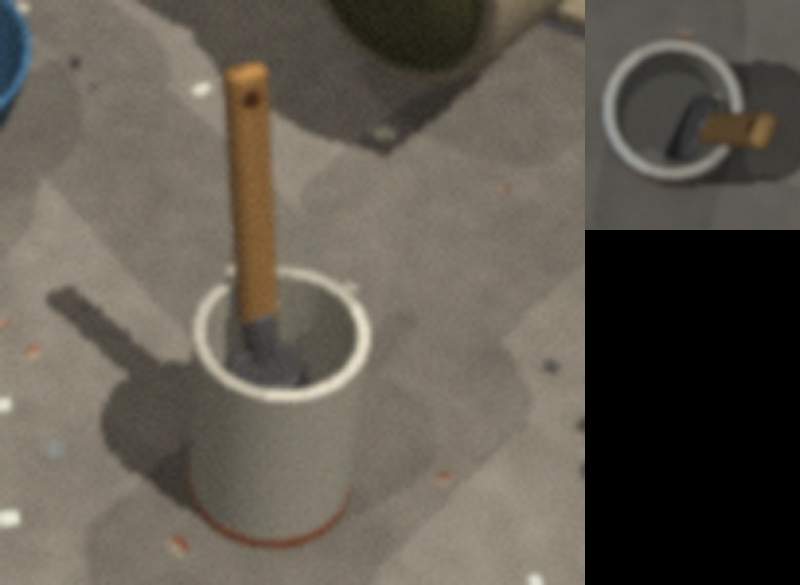

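The crops show the handle end at scene (333.6,159.2) / top (322.6,276.7) and the handle foot at scene (336.2,220.8) / top (303.4,275.7). The spatula leans towards -y with its wide face along x.

```bash
cat >> h.py <<'E'
def delta(o,p,Rt):
    """tool-frame shift mm and rotvec from obs o to pose p,Rt"""
    R0=R.from_euler('xyz',o["orientation"]);
    print("shift mm (tool)",np.round(R0.inv().apply(p-np.array(o["eef_pos"]))*1e3,1),"rotvec",np.round((R0.inv()*Rt).as_rotvec(),3))
E
python3 - <<'E'
from h import *
from cell import *
d=pickle.load(open("d.pkl","rb"));s,t=d["scene"],d["top"];V=[(s,None),(t,None)]
e,_=tri(V,((333.6,159.2),(322.6,276.7)));f,r=tri(V,((336.2,220.8),(303.4,275.7)));print(e,f,r,np.linalg.norm(e-f))
p=tri(V,((342.6,225.9),(294,271)))[0];print(p)
z=(e-f)/np.linalg.norm(e-f);print("lean",np.degrees(np.arccos(z[2])),"az",np.degrees(np.arctan2(z[1],z[0])))
# bowl by segmentation of blue: fit rim circle at z=.068 to mask hull
for n,c in d.items():
    im=c["img"].astype(int);m=((im[...,2]>im[...,0]*1.5)&(im[...,2]>50)).astype(np.uint8)
    k,l,st,ce=cv2.connectedComponentsWithStats(m);i=1+st[1:,4].argmax();print(n,st[i])
    c["hull"]=cv2.convexHull(np.argwhere(l==i)[:,::-1].astype(np.float32))
def fun(x):
    u=circ(t,[x[0],x[1],x[2]],.085).astype(np.float32)
    return [cv2.pointPolygonTest(t["hull"],tuple(map(float,q)),True) for q in u]
r=least_squares(fun,[.48,-.21,.06]);print("bowl top",r.x,np.abs(r.fun).max())
uv=circ(s,[r.x[0],r.x[1],.068],.085);print(uv.min(0),uv.max(0))
E
```

```text
[0.49321099 0.08445633 0.22970801] [0.50601085 0.11258694 0.10134581] 0.25808151328459417 0.13203038068721068
[0.51272944 0.13195841 0.1083742 ]
lean 13.537449949916805 az -114.4662559367298
scene [ 204  130   74   55 3034]
top [ 422  252   82   83 5332]
bowl top [ 0.48127349 -0.20830631  0.05929923] 1.458221435546875
[201.43420008 126.79679263] [276.62210842 175.98133988]
```

Run:
```python
from h import *
from cell import *
e=np.array([.493,.0845,.230]);a=np.radians(-113);l=np.radians(12.5)
z=np.array([np.sin(l)*np.cos(a),np.sin(l)*np.sin(a),np.cos(l)])
y=np.array([np.cos(l)*np.cos(a),np.cos(l)*np.sin(a),-np.sin(l)])
Rt=R.from_matrix(np.c_[np.cross(y,-z),y,-z]);print(Rt.as_euler('xyz'))
o=get_obs();p=e+.06*z;print(p)
delta(o,p,Rt)
print(R.from_euler('xyz',o["orientation"]).as_matrix().round(3), np.round(capture("wrist")["hand_eye"],3))
```

```text
[-2.92342650e+00  2.22044605e-16 -4.01425728e-01]
[0.48792582 0.07254598 0.28857776]
shift mm (tool) [ 490.8 -501.   -41.6] rotvec [0.209 0.071 0.646]
[[ 0.97   0.244 -0.   ]
 [ 0.244 -0.97   0.001]
 [ 0.    -0.001 -1.   ]] [[ 0.     0.962  0.273  0.07 ]
 [ 1.     0.    -0.001  0.001]
 [-0.001  0.273 -0.962 -0.14 ]
 [ 0.     0.     0.     1.   ]]
```

```bash
python3 -m creep '[{"dx":30,"dy":-31,"dz":-6},{"dx":30,"dy":-31,"dz":-6},{"dx":30,"dy":-31,"dz":-6},{"dx":30,"dy":-31,"dz":-6},{"dx":30,"dy":-31,"dz":-6},{"dx":30,"dy":-31,"dz":-6},{"dx":30,"dy":-31,"dz":-6},{"dx":30,"dy":-31,"dz":-6}]'
python3 -m creep '[{"dx":30,"dy":-31,"dz":-4},{"dx":30,"dy":-31,"dz":-4},{"dx":30,"dy":-31,"dz":-4},{"dx":30,"dy":-31,"dz":-4},{"dx":30,"dy":-31,"dz":-4},{"dx":30,"dy":-31,"dz":-4},{"dx":20,"dy":-21,"dz":0},{"dx":10,"dy":-11,"dz":0}]'
cat > pre.py <<'E'
from h import *
from cell import *
import sys
e=np.array(eval(sys.argv[1]));az,ln,up=map(float,sys.argv[2:5])
a=np.radians(az);l=np.radians(ln)
z=np.array([np.sin(l)*np.cos(a),np.sin(l)*np.sin(a),np.cos(l)])
y=np.array([np.cos(l)*np.cos(a),np.cos(l)*np.sin(a),-np.sin(l)])
Rt=R.from_matrix(np.c_[np.cross(y,-z),y,-z])
o=get_obs();print(o["eef_pos"],o["orientation"],o["joints"],o["grip_width"],o["wrist_force"],o["time_s"]);delta(o,e+up*z,Rt)
R0=R.from_euler('xyz',o["orientation"]);print("shift in target axes",np.round(Rt.inv().apply(e+up*z-o["eef_pos"])*1e3,1))
E
python3 pre.py [.493,.0845,.230] -113 12.5 .06
```

```text
[ 0.13435604 -0.53314718  0.24631266] [-3.14057767e+00 -2.20468836e-04  2.46795826e-01] [-1.53929934e+00  3.81047565e-01  1.29797859e+00 -1.47052484e-06
  1.46360515e+00 -2.15298790e-01] 0.08791959529595322 [-0.53960667  0.7249986  -1.10252859] 0.15
shift mm (tool) [ 490.8 -501.   -41.6] rotvec [0.209 0.071 0.646]
shift in target axes [  88.8 -688.4  109.3]$[0]: bad value
$[0]: bad value
```

```bash
python3 -m creep '[{"dx":30,"dy":-31,"dz":-6,"wx":0,"wy":0,"wz":0,"gripper":88},{"dx":30,"dy":-31,"dz":-6,"wx":0,"wy":0,"wz":0,"gripper":88},{"dx":30,"dy":-31,"dz":-6,"wx":0,"wy":0,"wz":0,"gripper":88},{"dx":30,"dy":-31,"dz":-6,"wx":0,"wy":0,"wz":0,"gripper":88},{"dx":30,"dy":-31,"dz":-6,"wx":0,"wy":0,"wz":0,"gripper":88},{"dx":30,"dy":-31,"dz":-6,"wx":0,"wy":0,"wz":0,"gripper":88},{"dx":30,"dy":-31,"dz":-6,"wx":0,"wy":0,"wz":0,"gripper":88},{"dx":30,"dy":-31,"dz":-6,"wx":0,"wy":0,"wz":0,"gripper":88}]'
```

```text
time_s: 0.95
eef_pos: [0.3069, -0.2325, 0.2949]
orientation: [-3.142, -0.0, 0.246]
wrist_force: [0.6, 0.0, 0.2]
grip_width: 0.088
finger_force: 0.0
```

```bash
python3 -m creep '[{"dx":30,"dy":-31,"dz":-4,"wx":0,"wy":0,"wz":0,"gripper":88},{"dx":30,"dy":-31,"dz":-4,"wx":0,"wy":0,"wz":0,"gripper":88},{"dx":30,"dy":-31,"dz":-4,"wx":0,"wy":0,"wz":0,"gripper":88},{"dx":30,"dy":-31,"dz":-4,"wx":0,"wy":0,"wz":0,"gripper":88},{"dx":30,"dy":-31,"dz":-4,"wx":0,"wy":0,"wz":0,"gripper":88},{"dx":30,"dy":-31,"dz":0,"wx":0,"wy":0,"wz":0,"gripper":88},{"dx":30,"dy":-31,"dz":0,"wx":0,"wy":0,"wz":0,"gripper":88},{"dx":10,"dy":-11,"dz":0,"wx":0,"wy":0,"wz":0,"gripper":88}]'
python3 pre.py [.493,.0845,.230] -113 12.5 .06
```

```text
time_s: 1.75
eef_pos: [0.465, 0.0435, 0.3144]
orientation: [-3.141, 0.0, 0.25]
wrist_force: [-1.2, -0.6, 0.7]
grip_width: 0.0878
finger_force: 0.0
[0.46503124 0.04351482 0.31435635] [-3.14085346e+00  2.94258693e-04  2.49963648e-01] [-1.61301924e-01  1.88842439e-01  1.37688711e+00  5.59928289e-04
  1.57642833e+00  1.15953386e+00] 0.08776713620155223 [-1.23752546 -0.56488718  0.70116528] 1.75
shift mm (tool) [ 29.4 -22.4  25.8] rotvec [0.21  0.072 0.649]
shift in target axes [  9.7 -29.2  32.9]
```

```bash
python3 -m creep '[{"dx":0,"dy":0,"dz":0,"wx":0.035,"wy":0.012,"wz":0.108,"gripper":88},{"dx":0,"dy":0,"dz":0,"wx":0.035,"wy":0.012,"wz":0.108,"gripper":88},{"dx":0,"dy":0,"dz":0,"wx":0.035,"wy":0.012,"wz":0.108,"gripper":88},{"dx":0,"dy":0,"dz":0,"wx":0.035,"wy":0.012,"wz":0.108,"gripper":88},{"dx":0,"dy":0,"dz":0,"wx":0.035,"wy":0.012,"wz":0.108,"gripper":88},{"dx":0,"dy":0,"dz":0,"wx":0.035,"wy":0.012,"wz":0.108,"gripper":88},{"dx":5,"dy":-15,"dz":0,"wx":0,"wy":0,"wz":0,"gripper":88},{"dx":5,"dy":-14,"dz":0,"wx":0,"wy":0,"wz":0,"gripper":88}]'
python3 pre.py [.493,.0845,.230] -113 12.5 .06
python3 - <<'E'
from h import *
from cell import *
o=get_obs();c=capture("wrist");pickle.dump((o,c),open("w1.pkl","wb"))
T=np.eye(4);T[:3,:3]=R.from_euler('xyz',o["orientation"]).as_matrix();T[:3,3]=o["eef_pos"];T=T@c["hand_eye"]
e=np.array([.493,.0845,.230]);f=np.array([.5055,.1125,.1013])
print(proj(c,[e,f],T),c["img"].shape)
im=c["img"][...,::-1].copy()
for q in proj(c,[e,f],T): cv2.drawMarker(im,tuple(map(int,q)),(0,255,0),0,12)
for q in circ(c,[.513,.132,.12],.042,T): cv2.circle(im,tuple(map(int,q)),1,(0,0,255),-1)
cv2.imwrite("pics/w1.png",im)
E
```

```text
time_s: 2.55
eef_pos: [0.4845, 0.0627, 0.3211]
orientation: [-2.923, -0.001, -0.405]
wrist_force: [0.2, 1.2, -0.7]
grip_width: 0.0882
finger_force: 0.0
[0.48452733 0.06273606 0.32107538] [-2.92347197e+00 -7.30107694e-04 -4.05295211e-01] [-0.22443793  0.18236272  1.38239615  0.21449977  1.53706018  1.74859105] 0.08817453097903313 [ 0.16754102  1.24993742 -0.67323566] 2.55
shift mm (tool) [-0.8 -3.1 34. ] rotvec [ 0.    -0.002 -0.004]
shift in target axes [-0.7 -3.1 34. ]
[[316.0754654  248.41602726]
 [315.7196087  205.85551756]] (480, 640, 3)
```

View pics/w1.png

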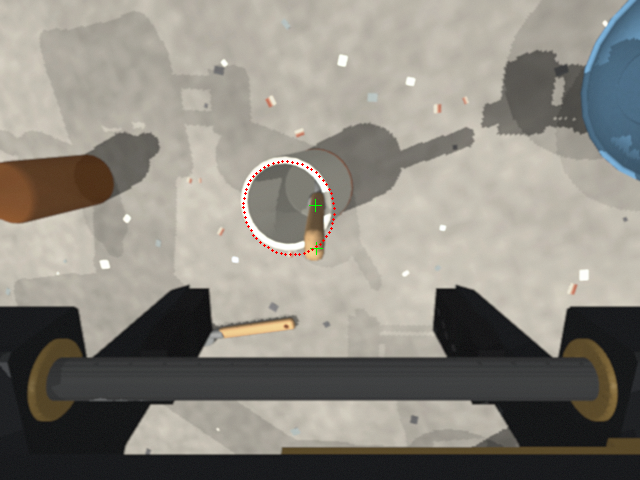

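The wrist view shows the handle end ~(314,247) and its foot ~(315,200), close to the predicted green crosses. The narrow 12 mm side lies along the closing line and the handle is centred between the fingers, so I can descend along the handle axis.

```bash
python3 -m creep '[{"dx":0,"dy":-3,"dz":10,"wx":0,"wy":0,"wz":0,"gripper":88},{"dx":0,"dy":0,"dz":22,"wx":0,"wy":0,"wz":0,"gripper":88},{"dx":0,"dy":0,"dz":24,"wx":0,"wy":0,"wz":0,"gripper":88},{"dx":0,"dy":0,"dz":24,"wx":0,"wy":0,"wz":0,"gripper":88},{"dx":0,"dy":0,"dz":24,"wx":0,"wy":0,"wz":0,"gripper":88},{"dx":0,"dy":0,"dz":20,"wx":0,"wy":0,"wz":0,"gripper":88},{"dx":0,"dy":0,"dz":14,"wx":0,"wy":0,"wz":0,"gripper":88},{"dx":0,"dy":0,"dz":0,"wx":0,"wy":0,"wz":0,"gripper":88}]'
python3 pre.py [.493,.0845,.230] -113 12.5 -.044
python3 - <<'E'
from h import *
from cell import *
c=capture("wrist");s=capture("scene")
cv2.imwrite("pics/w2.png",np.vstack([c["img"][240:],cv2.resize(s["img"][110:290,230:470],None,fx=2,fy=2)[:,:480].repeat(1,1) if 0 else np.pad(cv2.resize(s["img"][110:290,230:470],None,fx=1.9,fy=1.9),((0,0),(0,640-456),(0,0)))])[:598,:,::-1])
E
```

```text
time_s: 3.4
eef_pos: [0.4961, 0.093, 0.1847]
orientation: [-2.925, 0.003, -0.404]
wrist_force: [1.2, 1.0, 0.4]
grip_width: 0.0878
finger_force: 0.0
[0.49606155 0.0930236  0.18474147] [-2.92489958  0.00347397 -0.40362078] [-0.15426171  0.32306891  1.60186902  0.22868493  1.17520317  1.73646512] 0.0878398215530418 [1.2192349  0.96909981 0.44484526] 3.4
shift mm (tool) [ 0.5 -1.  -2.1] rotvec [ 0.001  0.003 -0.003]
shift in target axes [ 0.5 -1.  -2.1]
```

View pics/w2.png

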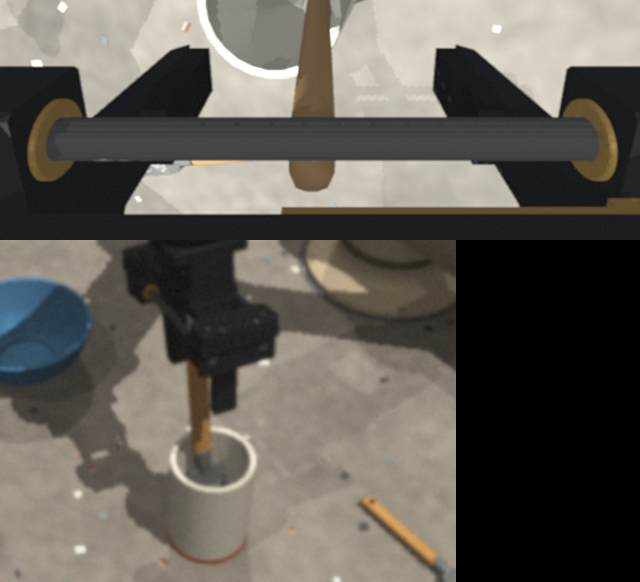

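The wrist image shows the handle between the fingers at column ~315 (finger midpoint ~322), and the scene view shows the fingers clear above the rim. Closing now.

```bash
python3 -m creep '[{"dx":0,"dy":-1,"dz":0,"wx":0,"wy":0,"wz":0,"gripper":30},{"dx":0,"dy":0,"dz":0,"wx":0,"wy":0,"wz":0,"gripper":0},{"dx":0,"dy":0,"dz":0,"wx":0,"wy":0,"wz":0,"gripper":0},{"dx":0,"dy":0,"dz":0,"wx":0,"wy":0,"wz":0,"gripper":0},{"dx":0,"dy":0,"dz":0,"wx":0,"wy":0,"wz":0,"gripper":0},{"dx":0,"dy":0,"dz":0,"wx":0,"wy":0,"wz":0,"gripper":0},{"dx":0,"dy":0,"dz":0,"wx":0,"wy":0,"wz":0,"gripper":0},{"dx":0,"dy":0,"dz":0,"wx":0,"wy":0,"wz":0,"gripper":0}]'
```

```text
time_s: 4.3
eef_pos: [0.4978, 0.0938, 0.1872]
orientation: [-2.923, -0.001, -0.404]
wrist_force: [-0.5, 0.2, -0.4]
grip_width: 0.0265
finger_force: 0.0
```

```bash
python3 -m creep '[{"dx":0,"dy":0,"dz":0,"wx":0,"wy":0,"wz":0,"gripper":0},{"dx":0,"dy":0,"dz":0,"wx":0,"wy":0,"wz":0,"gripper":0},{"dx":0,"dy":0,"dz":0,"wx":0,"wy":0,"wz":0,"gripper":0},{"dx":0,"dy":0,"dz":0,"wx":0,"wy":0,"wz":0,"gripper":0},{"dx":0,"dy":0,"dz":0,"wx":0,"wy":0,"wz":0,"gripper":0},{"dx":0,"dy":0,"dz":0,"wx":0,"wy":0,"wz":0,"gripper":0},{"dx":0,"dy":0,"dz":0,"wx":0,"wy":0,"wz":0,"gripper":0},{"dx":0,"dy":0,"dz":0,"wx":0,"wy":0,"wz":0,"gripper":0}]'
```

```text
time_s: 5.1
eef_pos: [0.4979, 0.0938, 0.1873]
orientation: [-2.923, -0.001, -0.404]
wrist_force: [1.0, 2.5, 0.6]
grip_width: 0.0118
finger_force: 30.0
```

```bash
python3 -m creep '[{"dx":0,"dy":-1,"dz":-5,"wx":0,"wy":0,"wz":0,"gripper":0},{"dx":0,"dy":-1,"dz":-12,"wx":0,"wy":0,"wz":0,"gripper":0},{"dx":0,"dy":-1,"dz":-20,"wx":0,"wy":0,"wz":0,"gripper":0},{"dx":0,"dy":0,"dz":-25,"wx":0,"wy":0,"wz":0,"gripper":0},{"dx":0,"dy":0,"dz":-27,"wx":0,"wy":0,"wz":0,"gripper":0},{"dx":0,"dy":0,"dz":-27,"wx":0,"wy":0,"wz":0,"gripper":0},{"dx":0,"dy":0,"dz":-27,"wx":0,"wy":0,"wz":0,"gripper":0},{"dx":0,"dy":0,"dz":-20,"wx":0,"wy":0,"wz":0,"gripper":0}]'
python3 - <<'E'
from h import *
from cell import *
o=get_obs();c=capture("wrist");s=capture("scene");pickle.dump((o,c,s),open("w3.pkl","wb"))
cv2.imwrite("pics/w3.png",np.hstack([cv2.resize(c["img"],(400,300)),cv2.resize(s["img"][60:300,200:520],(400,300))])[...,::-1])
E
```

```text
time_s: 5.9
eef_pos: [0.4846, 0.0635, 0.3487]
orientation: [-2.924, -0.002, -0.404]
wrist_force: [-0.2, -0.3, -1.1]
grip_width: 0.0121
finger_force: 30.0
```

View pics/w3.png

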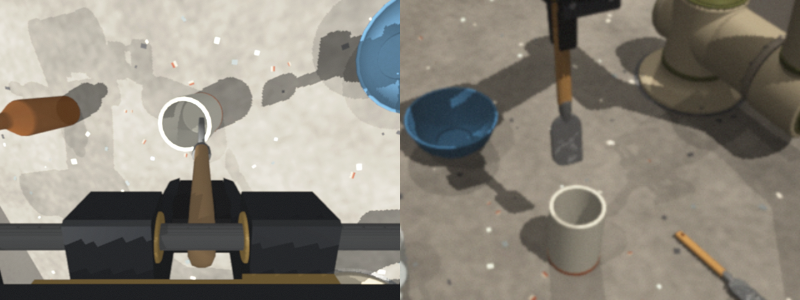

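The spatula is out of the pot with the blade hanging clear: in the right crop the tip is at ~(566,161), i.e. scene ~(333,189), and the pot and bowl have not moved. A pure turn about tool x of about 1 rad takes it to 45°, handle leaning towards +y.

```bash
cat > fin.py <<'E'
from h import *
from cell import *
import sys
o,c,s=pickle.load(open("w3.pkl","rb"))
R0=R.from_euler('xyz',o["orientation"]);tip0=np.array(o["eef_pos"])+R0.apply([0,0,.191]);print("tip pix pred",proj(s,tip0))
tz=float(sys.argv[1]);L=.191
a=np.radians(67);l=np.pi/4;z=np.array([np.sin(l)*np.cos(a),np.sin(l)*np.sin(a),np.cos(l)])
y=np.array([-np.cos(l)*np.cos(a),-np.cos(l)*np.sin(a),np.sin(l)])
Rt=R.from_matrix(np.c_[np.cross(y,-z),y,-z])
o=get_obs();tgt=np.array([.480,-.207,tz])+L*z;print("TCP target",tgt,Rt.as_euler('xyz'),"joints",o["joints"].round(2) if hasattr(o["joints"],'round') else o["joints"])
delta(o,tgt,Rt);print("in target axes",np.round(Rt.inv().apply(tgt-o["eef_pos"])*1e3,1))
E
python3 fin.py .118
```

```text
tip pix pred [[335.0524215  193.90023294]]
TCP target [ 0.53277113 -0.08267901  0.2530574 ] [ 2.35619449  0.         -0.40142573] joints [-0.22  0.17  1.32  0.21  1.61  1.77]
shift mm (tool) [100.6 133.8  69.5] rotvec [-1.003 -0.005 -0.005]
in target axes [100.8  13.9 150. ]
```

```bash
python3 -m creep '[{"dx":0,"dy":0,"dz":0,"wx":-0.08,"wy":0,"wz":0,"gripper":0},{"dx":0,"dy":0,"dz":0,"wx":-0.13,"wy":0,"wz":0,"gripper":0},{"dx":0,"dy":0,"dz":0,"wx":-0.14,"wy":0,"wz":0,"gripper":0},{"dx":0,"dy":0,"dz":0,"wx":-0.14,"wy":0,"wz":0,"gripper":0},{"dx":0,"dy":0,"dz":0,"wx":-0.14,"wy":0,"wz":0,"gripper":0},{"dx":0,"dy":0,"dz":0,"wx":-0.14,"wy":0,"wz":0,"gripper":0},{"dx":0,"dy":0,"dz":0,"wx":-0.13,"wy":0,"wz":0,"gripper":0},{"dx":0,"dy":0,"dz":0,"wx":-0.10,"wy":0,"wz":0,"gripper":0}]'
python3 fin.py .118
```

```text
time_s: 6.8
eef_pos: [0.485, 0.0646, 0.3455]
orientation: [2.353, 0.001, -0.402]
wrist_force: [-0.8, -0.5, -0.4]
grip_width: 0.0116
finger_force: 30.0
tip pix pred [[335.0524215  193.90023294]]
TCP target [ 0.53277113 -0.08267901  0.2530574 ] [ 2.35619449  0.         -0.40142573] joints [ 0.18  0.45  1.11 -0.7   1.98  2.  ]
shift mm (tool) [101.7  16.9 148. ] rotvec [0.003 0.001 0.   ]
in target axes [101.5  17.3 148.1]
```

```bash
python3 -m creep '[{"dx":8,"dy":1,"dz":10,"wx":0,"wy":0,"wz":0,"gripper":0},{"dx":15,"dy":3,"dz":22,"wx":0,"wy":0,"wz":0,"gripper":0},{"dx":16,"dy":3,"dz":24,"wx":0,"wy":0,"wz":0,"gripper":0},{"dx":16,"dy":3,"dz":24,"wx":0,"wy":0,"wz":0,"gripper":0},{"dx":16,"dy":3,"dz":24,"wx":0,"wy":0,"wz":0,"gripper":0},{"dx":15,"dy":2,"dz":22,"wx":0,"wy":0,"wz":0,"gripper":0},{"dx":10,"dy":1,"dz":15,"wx":0,"wy":0,"wz":0,"gripper":0},{"dx":5,"dy":1,"dz":7,"wx":0,"wy":0,"wz":0,"gripper":0}]'
python3 fin.py .118
python3 - <<'E'
from h import *
from cell import *
o=get_obs();s=capture("scene");t=capture("top");pickle.dump((o,s,t),open("f.pkl","wb"))
cv2.imwrite("pics/f1.png",np.hstack([cv2.resize(s["img"][80:260,160:360],(400,360),interpolation=2),cv2.resize(t["img"][200:380,360:560],(400,360),interpolation=2)])[...,::-1])
E
```

```text
time_s: 7.6
eef_pos: [0.5319, -0.0845, 0.2524]
orientation: [2.361, 0.001, -0.406]
wrist_force: [0.0, -1.2, 0.5]
grip_width: 0.012
finger_force: 30.0
tip pix pred [[335.0524215  193.90023294]]
TCP target [ 0.53277113 -0.08267901  0.2530574 ] [ 2.35619449  0.         -0.40142573] joints [-0.08  0.52  1.25 -0.73  1.65  1.95]
shift mm (tool) [ 0.1 -1.  -1.9] rotvec [-0.005  0.004 -0.002]
in target axes [ 0.1 -1.  -1.9]
```

View pics/f1.png

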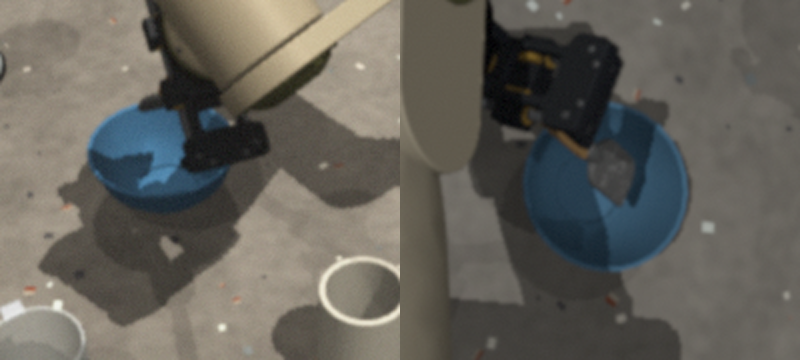

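The scene view is blocked by the fingers. The top view shows the blade over the bowl, its end at ~(630,190) in the crop. I'll zoom in with the predicted outline overlaid.

Run:
```python
from h import *
o3,_,s3=pickle.load(open("w3.pkl","rb"));o,s,t=pickle.load(open("f.pkl","rb"))
def pt(o,L,y=0): return np.array(o["eef_pos"])+R.from_euler('xyz',o["orientation"]).apply([y,0,L])
print({L:proj(s3,pt(o3,L)).round(1).tolist() for L in(.175,.18,.185,.191)})
def out(L): return [(y,l) for y,l in((-.023,L-.081),(.023,L-.081),(.023,L),(-.023,L))]
def dr(c,o,x,y,w,h,f,bowl):
    im=cv2.resize(cv2.convertScaleAbs(c["img"][y:y+h,x:x+w],alpha=1.5),None,fx=f,fy=f,interpolation=2)[...,::-1].copy()
    for L,col in((.181,(0,255,0)),(.191,(0,0,255))):
        q=((np.vstack([proj(c,pt(o,l,yy)) for yy,l in out(L)])-[x,y]+.5)*f).astype(int);cv2.polylines(im,[q],True,col,1)
    if bowl: cv2.polylines(im,[((circ(c,[.480,-.207,.066],.085)-[x,y]+.5)*f).astype(int)],True,(0,255,255),1)
    return im
a=dr(t,o,415,245,100,100,4,True);b=dr(s3,o3,290,110,100,100,4,False)
cv2.imwrite("pics/f2.png",np.hstack([a,b]))
```

```text
{0.175: [[334.6, 186.5]], 0.18: [[334.8, 188.8]], 0.185: [[334.9, 191.1]], 0.191: [[335.1, 193.9]]}
```

View pics/f2.png

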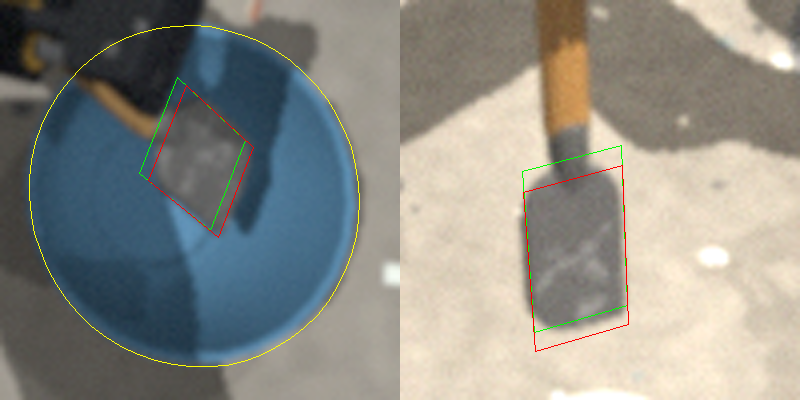

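L ≈ 181 mm fits both views (green outline). The tip is about 8 mm short of the bowl's centre and about 55 mm above the rim, so one small correction, then hold.

```bash
python3 -m creep '[{"dx":0,"dy":0,"dz":3,"wx":0,"wy":0,"wz":0,"gripper":0},{"dx":0,"dy":0,"dz":4,"wx":0,"wy":0,"wz":0,"gripper":0},{"dx":0,"dy":0,"dz":2,"wx":0,"wy":0,"wz":0,"gripper":0},{"dx":0,"dy":0,"dz":0,"wx":0,"wy":0,"wz":0,"gripper":0},{"dx":0,"dy":0,"dz":0,"wx":0,"wy":0,"wz":0,"gripper":0},{"dx":0,"dy":0,"dz":0,"wx":0,"wy":0,"wz":0,"gripper":0},{"dx":0,"dy":0,"dz":0,"wx":0,"wy":0,"wz":0,"gripper":0},{"dx":0,"dy":0,"dz":0,"wx":0,"wy":0,"wz":0,"gripper":0}]'
python3 - <<'E'
from h import *
from cell import *
o=get_obs();print(np.array(o["eef_pos"])+R.from_euler('xyz',o["orientation"]).apply([0,0,.181]),np.abs(o["dq"]).max())
t=capture("top");s=capture("scene")
cv2.imwrite("pics/f3.png",np.hstack([cv2.resize(s["img"],(400,300)),cv2.resize(t["img"],(400,300))])[...,::-1])
E
```

```text
time_s: 8.5
eef_pos: [0.5298, -0.0884, 0.2477]
orientation: [2.36, -0.001, -0.404]
wrist_force: [0.5, 0.9, -0.8]
grip_width: 0.0115
finger_force: 30.0
[ 0.47979709 -0.20576345  0.11920563] 0.0025412234817126086
```

View pics/f3.png

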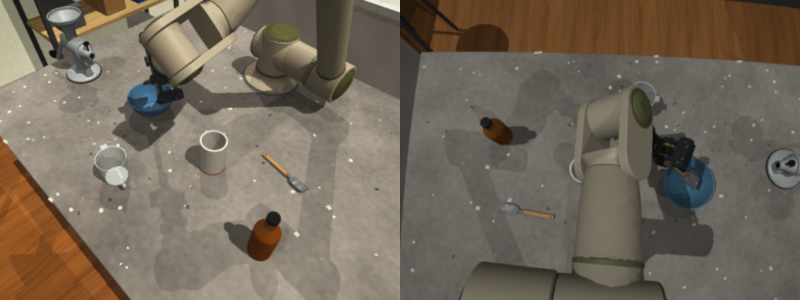

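The bowl, pot, bottle and cup are all standing where they were, and the blade is held still over the bowl in the top view at ~(690,182).

```bash
python3 -c "
from cell import *
print(finish_job())"
```

```text
the job is handed in; nothing more can be done
None
```

Job handed in: the larger spatula is held steady at about 45°, blade down with its flat facing down, the tip over the middle of the bowl about 5 cm above the rim by my measurement; the pot, bowl, bottle and cup still stand in place.

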